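# Check a box carcass for square with a slide rule

## Task

Check the little wooden box carcass for square: lay the slide rule flat in the box along each diagonal in turn and draw its tongue out until heel and tip are both pressed lightly but firmly home in the opposite corners for a moment, gently, never forcing it. Compare the two readings, end by measuring the longer diagonal (go back to it if you had it first), and leave the rule lying there, still opened out corner to corner. Leave everything else on the bench alone.

Things in the scene. Friction and masses are not known exactly. Their poses are not given: they have to be found in the camera images.
- frame: open wooden box fixed to the bench, sides 18 mm thick, inside edges about 190 mm; out of square by an unknown few mm: each inside diagonal is 258 to 280 mm and they differ by 6 mm or more. Origin: centre of its underside, on the bench, where the diagonals cross at their middles. x axis along one diagonal, y along the other (both point at corners), z up; which is longer must be measured
- panel (a point): middle of the top of the box's white bottom panel, on which the rule lies; 6 mm above the bench. The wooden sides rise 28 mm above it
- rule: slide rule, loose, 0.37 kg (varies): aluminium channel 180 x 24 x 13 mm with a heel at its -x end; a steel tongue with an orange grip block slides out along +x. Origin on the underside; x axis from heel to tip, z up. It balances within 45 mm of the block. Heel and tip end in upright round noses, radius 5 mm; home in a square corner, a nose's centre is about 7 mm from the vertex
- tongue (a joint): how far the tongue is drawn out: 0 (fully in, hard stop; then the block pushes the rule bodily) to 0.060 m. Nose centres are 0.215 m + this apart: the reading. About 0.6 N of slide friction; stays where left. While the rule's weight or a light push down rests on the panel the channel stays put as the tongue is drawn; if lifted it is dragged along
- heel (a point): centre of the heel nose, at -105 mm along the rule's x axis, 6 mm above its underside
- tip (a point): centre of the tip nose on the tongue, at 110 mm + tongue value along the rule's x axis, 6 mm above its underside
- knob (a point): centre of the orange grip block on the tongue: 34 mm along the rule, 12 mm wide across it (grip this width), from 11 to 44 mm above the rule's underside, this point at 30 mm, at the tongue value along the rule's x axis. Keep fingertips 14 mm or more above the rule's underside, to clear the channel
- sander: grey metal orbital sander, 215 x 98 mm, 125 mm tall, 1.6 kg; origin under its centre; a bystander
- glue: white glue bottle, 56 mm across, 150 mm tall; a bystander
- spraycan: steel spray can, 60 mm across, 180 mm tall; a bystander
- pad: green scouring pad 110 x 75 x 14 mm; a bystander
- screwdriver: screwdriver with black handle lying on the bench; a bystander
- offcut: wood offcut 90 x 45 x 18 mm; a bystander
- corkblock: cork sanding block 100 x 60 x 35 mm; a bystander

How it is judged:
On the way, in this order (a step that is already met when the one before it is completed fails the run):
1. the shorter diagonal is measured: heel and tip noses home (within about 2.5 mm) in its two corners, rule down in the box, the tip pressed on the box with more than 2 N ((((x of heel in the frame of frame between 0.1222 and 0.1268 m or x of heel in the frame of frame between -0.1268 and -0.1222 m) and (x of tip in the frame of frame between 0.1222 and 0.1268 m or x of tip in the frame of frame between -0.1268 and -0.1222 m)) or ((y of heel in the frame of frame between 0.1222 and 0.1268 m or y of heel in the frame of frame between -0.1268 and -0.1222 m) and (y of tip in the frame of frame between 0.1222 and 0.1268 m or y of tip in the frame of frame between -0.1268 and -0.1222 m))) and z of each of heel, tip in the frame of frame below 0.016 m and contact force between tongue and frame above 2 N), for 0.2 s.
2. after that the longer diagonal is measured in the same way ((((x of heel in the frame of frame between 0.1268 and 0.134 m or x of heel in the frame of frame between -0.134 and -0.1268 m) and (x of tip in the frame of frame between 0.1268 and 0.134 m or x of tip in the frame of frame between -0.134 and -0.1268 m)) or ((y of heel in the frame of frame between 0.1268 and 0.134 m or y of heel in the frame of frame between -0.134 and -0.1268 m) and (y of tip in the frame of frame between 0.1268 and 0.134 m or y of tip in the frame of frame between -0.134 and -0.1268 m))) and z of each of heel, tip in the frame of frame below 0.016 m and contact force between tongue and frame above 2 N), for 0.2 s.
At the end, for the whole second after the job is handed in: the rule lies flat (within 0.06 rad) and at rest in the box along the longer diagonal, released, heel and tip noses each within about 2.5 mm of home in its two corners ((((x of heel in the frame of frame between 0.1268 and 0.134 m or x of heel in the frame of frame between -0.134 and -0.1268 m) and (x of tip in the frame of frame between 0.1268 and 0.134 m or x of tip in the frame of frame between -0.134 and -0.1268 m)) or ((y of heel in the frame of frame between 0.1268 and 0.134 m or y of heel in the frame of frame between -0.134 and -0.1268 m) and (y of tip in the frame of frame between 0.1268 and 0.134 m or y of tip in the frame of frame between -0.134 and -0.1268 m))) and z of each of heel, tip in the frame of frame below 0.016 m and angle between rule's own z axis and vertical below 0.06 rad and linear speed of rule below 0.01 m/s and contact force between rule and the fingers below 0.05 N); the robot touches nothing.
It fails at once if the tongue's tip is forced against the box with more than 25 N (contact force between tongue and frame above 25 N).
It fails at once if the rule is jammed or slammed against the box: more than 60 N over all its contacts with it (contact force between rule and frame above 60 N).
It fails at once if a bystander (sander, glue bottle, spray can, pad, screwdriver, offcut or cork block) is moved more than 20 mm (distance of any of sander, glue, spraycan, pad, screwdriver, offcut, corkblock from where it was at the start of the episode above 0.02 m).
It also fails if it takes over 72 s, if anything falls off the work surface, if the arm or the gripper's body presses on something with over 40 N, if the wrist force passes 120 N, or if a joint passes its speed limit or range.

## Robot

A 6-joint arm with a two-finger parallel gripper is mounted at the origin on the work surface. World frame = base frame: x ahead of the robot, y to its left, z up, the work surface at z = 0. Lengths are in m, angles in rad, forces in N, time in s.
With the tool pointing down it reaches from about 0.35 to 0.975 m from the base axis. Payload 4.9 kg.
Tool frame: the origin (TCP) lies between the finger pads; the fingertips stand 19 mm ahead of it and the grasp point (between the pads) is the TCP; z points along the fingers, y is the direction in which the jaws open and shut (so a half turn about z gives the same grasp; the last joint's range is limited). The gripper opens to 85 mm and grips with 20 to 120 N. Pads are 22 mm wide; open, the fingers measure 114 mm over their backs; the gripper's body (76 mm by 85 mm) begins 54 mm behind the grasp point. The pads swing forward as they close: fully open they stand 13 mm farther back than shut.
Start: joints at [-1.387, 0.053, 1.613, -0, 1.476, -0.119], TCP at [0.186, -0.597, 0.25] pointing down, gripper open.
Joint ranges: [-3.01, 3.01], [-1.01, 2.22], [0.06, 2.58], [-1.02, 4.17], [0.09, 2.62], [-3.14, 3.14]. Speed limits (rad/s): [2.57, 2.57, 3.14, 3.14, 3.14, 3.14].

## Interface

Orientations are given as a unit quaternion [w, x, y, z].
In Python, from plant import state, grab_frame, calibration, job_done gives the robot as it stands. The module is installed in compiled form; this text tells all that it offers.
- The arm moves only by the tool servo_tool, never from a script. Its argument "deltas" is a list that holds one entry, the list of rows, each a list of 5 numbers: the finger opening in mm, from 0 to 85.4, then the shift along the world's x, y, z in mm, then the turn about the world's z in units of 6 degrees (1.0 is 6 degrees). A call has 1 to 5 rows; each row is the pose to reach, as a shift and turn from the pose commanded when the call began; what a row does not reach only later rows make up. A row lasts 1/8 s, in which the tool goes at most 62.5 mm and 10.7 degrees, less where a joint would pass 70% of its speed; a pose out of reach is approached as far as the arm can. A call with a gripper value outside its range is refused whole. The fingers move at their own pace and stop on an object; the grip force is fixed at half the most. Time passes only in rows, so rows that repeat a pose let the fingers close. It gives the time, the measured TCP pose, the force and the opening at its end, in the units of the state.
- state(): the state, without advancing time (a new reading comes with each control period).
- grab_frame(name): name is "side" or "top"; returns the picture (400x640x3 uint8, red, green, blue); there is no depth.
- calibration(name): a dict with "intrinsics" (3x3 intrinsics, pixels), "k1" (the pictures are not rectified: a ray, as slopes to the right and down, at radius r is drawn at 1 + k1 r^2 times it, then the intrinsics apply), "world_from_camera" (4x4, takes a point from camera to world coordinates). Camera axes: x right, y down, z forward; pixel columns grow to the right and rows downward; lengths in m; the calibration is good to about 2 mm. A picture is of the moment at which its call begins. calibration takes no time and is no camera call.
- job_done(): hands the job in, once; it reports no verdict.
The state is a dict: "time": time; "joint_pos": joint angles; "joint_vel": joint speeds; "joint_efforts": joint torques, N m; "tool_pos": TCP position; "tool_rot": TCP orientation; "contact_force": force on the tool from outside, world axes, zero at the start; "ft_torque": the same for the moment, N m; "gripper_width": opening from 0.0 (shut) to 1.0 (fully open).
Only numpy, scipy, OpenCV 4.12 (cv2) and the standard library are available. Lean on these libraries where they do the work, as an engineer would, in place of code of your own. Each camera call takes 0.05 s, during which the arm holds its last target.

## Working session

There is one attempt and no reset: what is moved stays moved. The work goes in short steps, Python scripts to look and compute and a tool call to move; the robot and the scene stay as the last step left them, time stands still between calls to the robot, and variables do not carry over. Pictures are saved under pics/ and viewed, and the job is handed in when it is done.

Besides the shell and the picture viewer there is one more tool, called after "Call:" by a JSON object that holds its "method" and its "body". servo_tool: Moves the arm, as the interface text tells. Its arguments: {"type":"object","properties":{"deltas":{"type":"array","items":{"type":"array","items":{"type":"array","items":{"type":"number"}}}}},"required":["deltas"]}

```bash
mkdir -p pics
cat > h.py <<'E'
import numpy as np, cv2
from plant import state, grab_frame, calibration, job_done
def save(name,fn,crop=None,scale=1):
    im=grab_frame(name); cv2.imwrite('pics/raw_'+fn,im[:,:,::-1]); show('raw_'+fn,fn,crop,scale); return im
def show(raw,fn,crop=None,scale=1):
    im=cv2.imread('pics/'+raw)
    if crop: u0,v0,u1,v1=crop; im=im[v0:v1,u0:u1]
    im=cv2.resize(im,None,fx=scale,fy=scale,interpolation=cv2.INTER_CUBIC); cv2.imwrite('pics/'+fn,im)
def unproj(name,u,v,z):
    c=calibration(name);K=np.array(c['intrinsics']);T=np.array(c['world_from_camera']);k=c['k1']
    p=cv2.undistortPoints(np.array([[[u,v]]],float),K,np.array([k,0,0,0.]))[0,0]
    d=T[:3,:3]@np.array([p[0],p[1],1]);o=T[:3,3]
    return o+d*(z-o[2])/d[2]
def proj(name,P):
    c=calibration(name);K=np.array(c['intrinsics']);T=np.linalg.inv(np.array(c['world_from_camera']));k=c['k1']
    r=cv2.projectPoints(np.atleast_2d(np.array(P,float)),cv2.Rodrigues(T[:3,:3])[0],T[:3,3],K,np.array([k,0,0,0.]))[0]
    return r[:,0]
E
python3 - <<'E'
from h import *
for n in('side','top'):
    save(n,n+'1.png'); c=calibration(n); print(n,c)
print(state())
E
```

```text
side {'intrinsics': array([[519.48529866,   0.        , 323.3112204 ],
       [  0.        , 519.48529866, 193.98504842],
       [  0.        ,   0.        ,   1.        ]]), 'k1': -0.08455921593873275, 'world_from_camera': array([[ 0.68782427, -0.53952108,  0.48560764, -0.32013223],
       [-0.72563195, -0.49367445,  0.47931597, -0.93061472],
       [-0.01886899, -0.68205758, -0.731055  ,  1.35059946],
       [ 0.        ,  0.        ,  0.        ,  1.        ]])}
top {'intrinsics': array([[405.79494141,   0.        , 323.1626934 ],
       [  0.        , 405.79494141, 205.19319444],
       [  0.        ,   0.        ,   1.        ]]), 'k1': -0.07851486586905879, 'world_from_camera': array([[ 0.02447436, -0.99611522,  0.08459009,  0.47429414],
       [-0.99964522, -0.02349571,  0.01254571, -0.06907416],
       [-0.01050947, -0.08486712, -0.99633685,  1.27453905],
       [ 0.        ,  0.        ,  0.        ,  1.        ]])}
{'time': 0.1, 'joint_pos': array([-1.38701708e+00,  5.32960783e-02,  1.61420502e+00,  1.71815925e-06,
        1.47605312e+00, -1.18988181e-01]), 'joint_vel': array([-0.00174139, -0.00123964, -0.00424893,  0.00146383,  0.00054721,
       -0.00083108]), 'joint_efforts': array([ 1.12944246e-03, -3.94892764e+01, -3.71365857e+01, -7.48937168e-05,
        3.77927048e-03, -8.01371556e-07]), 'tool_pos': array([ 0.18625627, -0.596013  ,  0.24915384]), 'tool_rot': array([-9.80292665e-04,  9.88562888e-01,  1.50806014e-01, -3.09126234e-05]), 'contact_force': array([ 1.02031879, -0.66777765, -0.21794264]), 'ft_torque': array([ 0.00757846,  0.05420979, -0.00862987]), 'gripper_width': 1.0020604277458933}
```

View pics/side1.png

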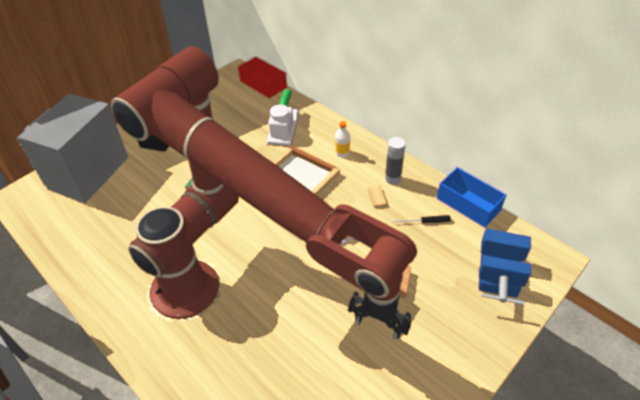

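View pics/top1.png

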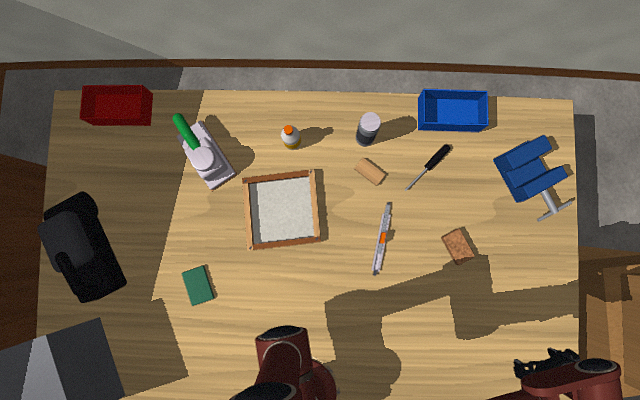

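The top view shows the box at about (285,209), the rule at (382,238) with its orange block, and the bystanders around them. I'll enlarge it.

Run:
```python
from h import *
show('raw_top1.png','c_box.png',(235,160,335,255),8)
show('raw_top1.png','c_rule.png',(355,195,415,280),7)
```

```text
(no output)
```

View pics/c_box.png

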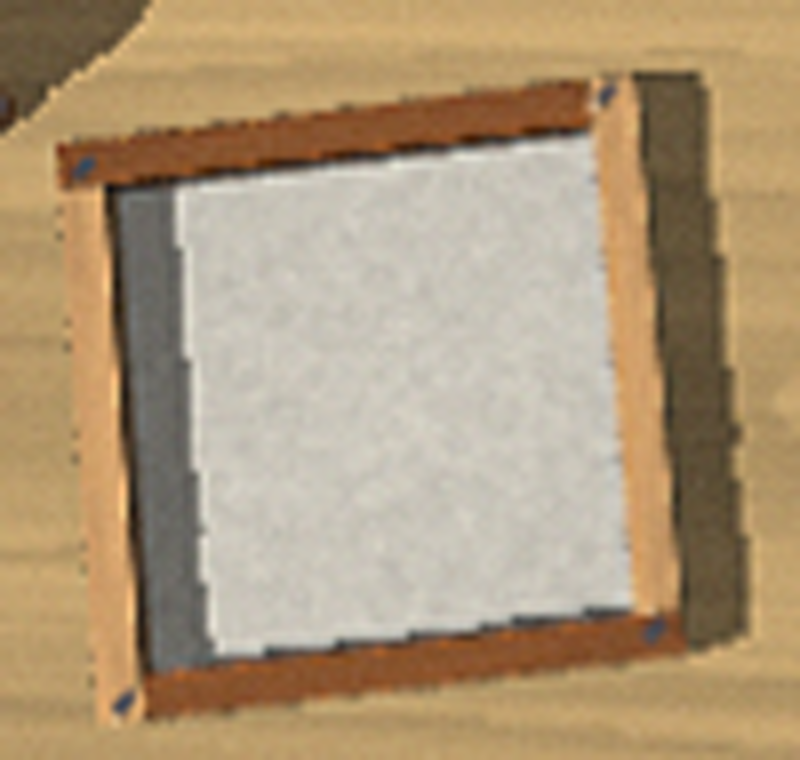

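View pics/c_rule.png

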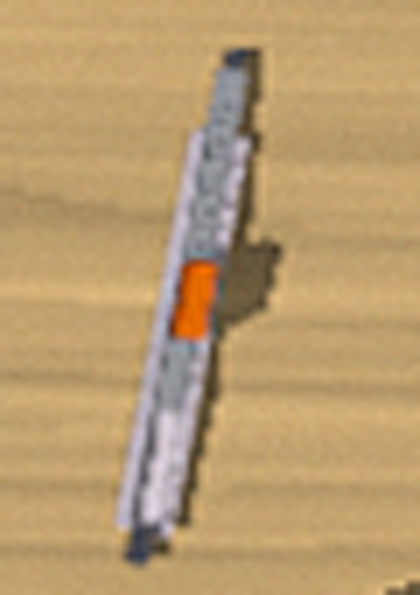

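Run:
```python
from h import *
def C(u,v,s,u0,v0,z): return unproj('top',(u+.5)/s-.5+u0,(v+.5)/s-.5+v0,z)
co=[C(*p,8,235,160,.034)for p in((105,187),(593,132),(636,611),(143,674))]
for c in co: print(c.round(4))
print([np.linalg.norm(co[i]-co[(i+1)%4]).round(4) for i in range(4)],'UL-LR',np.linalg.norm(co[0]-co[2]),'UR-LL',np.linalg.norm(co[1]-co[3]))
for i in range(4):
  a=co[(i+1)%4]-co[i];b=co[i-1]-co[i];print(np.degrees(np.arccos(a@b/np.linalg.norm(a)/np.linalg.norm(b))))
for a,b in((0,2),(1,3)):
  m=(co[a]+co[b])/2;d=co[a]-co[b];print(m,np.degrees(np.arctan2(d[1],d[0])))
tip=C(237,58,7,355,195,.010);heel=C(140,545,7,355,195,.010);k=C(196,299,7,355,195,.044)
print(tip,heel,k,np.linalg.norm(tip-heel)); d=tip-heel;print(np.degrees(np.arctan2(d[1],d[0])))
u=d/np.linalg.norm(d);print('knob along from heel',(k-heel)@u, k-(heel+u*((k-heel)@u)))
```

```text
[0.6433 0.182  0.034 ]
[ 0.6689 -0.0065  0.034 ]
[ 0.4849 -0.028   0.034 ]
[0.456  0.1599 0.034 ]
[np.float64(0.1903), np.float64(0.1853), np.float64(0.1901), np.float64(0.1886)] UL-LR 0.2630683049070779 UR-LL 0.27022009462394186
91.00178016482424
88.92665550740557
92.07302499295241
87.99853933481779
[0.56406843 0.07700677 0.034     ] 52.970699335170615
[0.56243663 0.07669777 0.034     ] -38.02205307278316
[ 0.59380948 -0.2572264   0.01      ] [ 0.37691797 -0.21710107  0.01      ] [ 0.4856003  -0.23564279  0.044     ] 0.22057191802674145
-10.48132103353231
knob along from heel 0.11024190459262277 [0.00027989 0.00151293 0.034     ]
```

Call:
{"method": "servo_tool", "body": {"deltas": [[[50,299,360,-100,-4.64],[50,299,360,-100,-4.64],[50,299,360,-100,-4.64],[50,299,360,-100,-4.64],[50,299,360,-100,-4.64]]]}}

```text
time: 0.72
tool_pos: [0.3821, -0.3599, 0.1843]
tool_rot: [-0.0, 0.996, -0.092, -0.0]
contact_force: [0.3, 0.1, -0.8]
gripper_width: 0.583
```

Call:
{"method": "servo_tool", "body": {"deltas": [[[50,0,0,0,0],[50,0,0,0,0],[50,0,0,0,0],[50,0,0,0,0],[50,0,0,0,0]]]}}

```text
time: 1.35
tool_pos: [0.3809, -0.3626, 0.1853]
tool_rot: [0.0, 0.996, -0.092, 0.0]
contact_force: [0.4, -0.0, -0.7]
gripper_width: 0.586
```

Call:
{"method": "servo_tool", "body": {"deltas": [[[50,104,127,-65,0],[50,104,127,-65,0],[50,104,127,-65,0],[50,104,127,-65,0]]]}}

```text
time: 1.85
tool_pos: [0.4855, -0.2321, 0.118]
tool_rot: [-0.001, 0.996, -0.089, -0.002]
contact_force: [-0.3, -0.2, 0.9]
gripper_width: 0.588
```

Run:
```python
from h import *
save('side','s2.png',(280,160,480,310),4)
save('top','t2.png',(340,180,440,290),6)
print(state()['tool_pos'],state()['tool_rot'])
```

```text
[ 0.48536132 -0.23487859  0.12003711] [ 1.51687368e-04  9.95846461e-01 -9.10481005e-02 -2.16001857e-04]
```

View pics/s2.png

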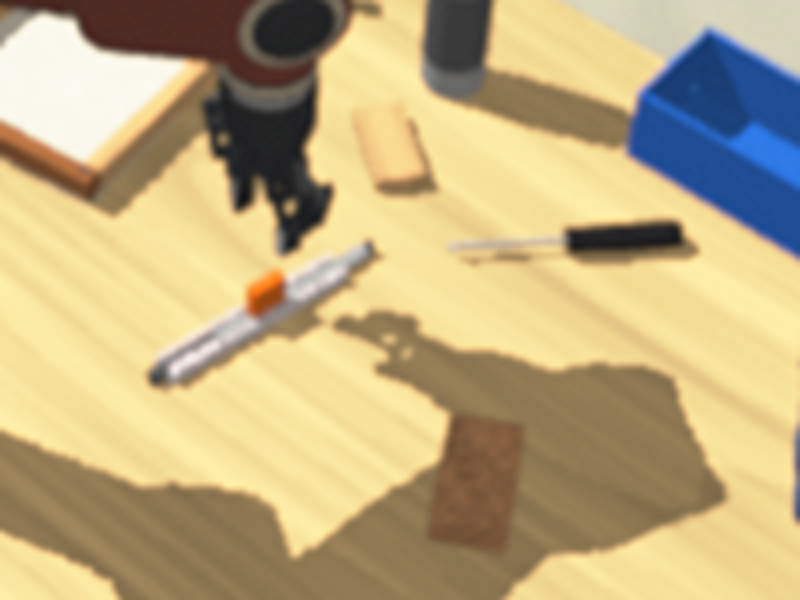

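View pics/t2.png

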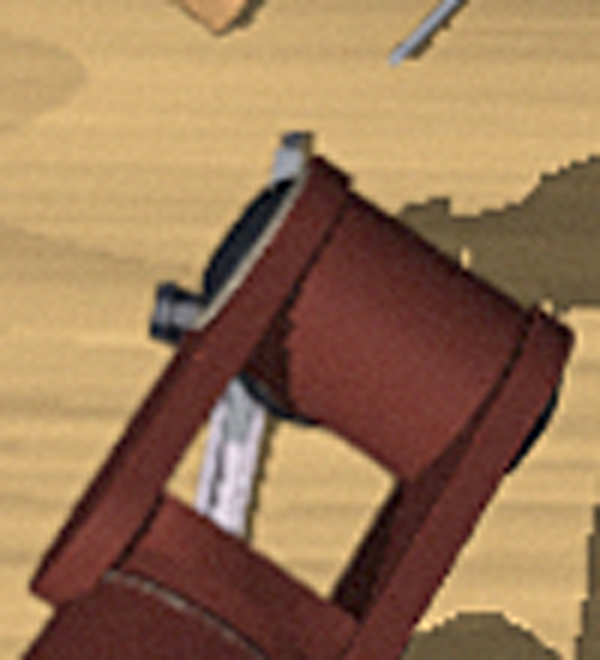

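The side view shows the knob unobstructed at crop (267,293), with the gripper above and behind it. I'll cross-check the knob's position from this camera.

Run:
```python
from h import *
def cr(P): p=proj('side',P); return ((p-np.array([280,160])+.5)*4-.5).round(0)
print('knob top pred, knob mid',cr([[.4855,-.2355,.044],[.4855,-.2355,.0275],[.5938,-.2572,.01],[.377,-.217,.01]]))
for v in (278,285): print(unproj('side',(267.5)/4-.5+280,(v+.5)/4-.5+160,.044))
```

```text
knob top pred, knob mid [[267. 278.]
 [266. 290.]
 [371. 243.]
 [158. 370.]]
[ 0.48534487 -0.23593408  0.044     ]
[ 0.47992457 -0.2407729   0.044     ]
```

Call:
{"method": "servo_tool", "body": {"deltas": [[[50,0,-0.7,-50,0],[50,0,-0.7,-84,0],[50,0,-0.7,-84,0],[12,0,-0.7,-84,0],[8,0,-0.7,-84,0]]]}}

```text
time: 2.58
tool_pos: [0.4868, -0.2369, 0.0386]
tool_rot: [0.001, 0.996, -0.092, 0.002]
contact_force: [1.0, 0.2, 0.3]
gripper_width: 0.161
```

Call:
{"method": "servo_tool", "body": {"deltas": [[[5,0,0,0,0],[5,0,0,0,0],[5,0,0,0,0]]]}}

```text
time: 2.95
tool_pos: [0.487, -0.2369, 0.0387]
tool_rot: [0.001, 0.996, -0.091, 0.002]
contact_force: [-0.6, -1.8, 5.9]
gripper_width: 0.132
```

Run:
```python
from h import *
save('side','s3.png',(300,190,400,270),8)
s=state();print(s['tool_pos'],s['tool_rot'],s['gripper_width'],s['contact_force'])
```

```text
[ 0.48698732 -0.23691198  0.03868349] [ 0.00142923  0.99581781 -0.09133006  0.00191412] 0.12869166308074842 [-1.18438796 -1.46362873  6.34431052]
```

View pics/s3.png

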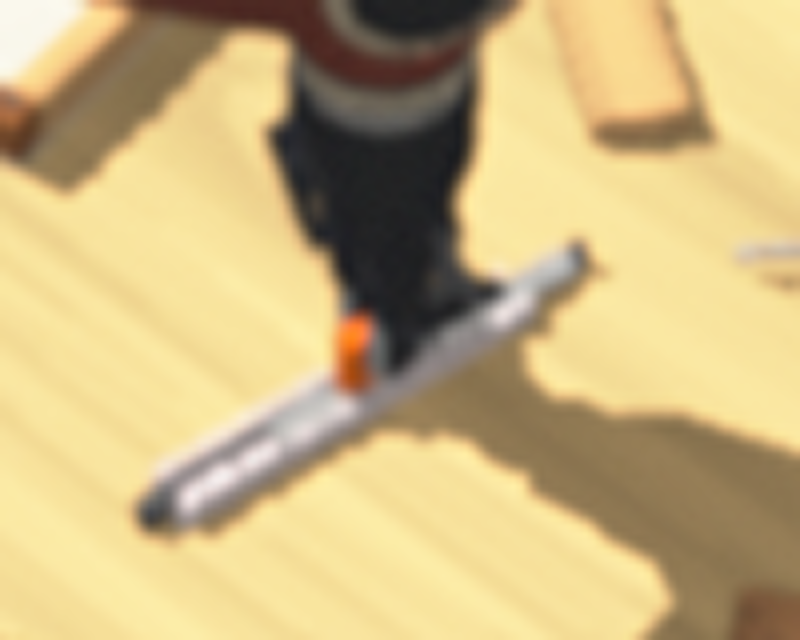

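The knob is held: the opening reads about 12 mm. Next I lift and carry the rule to the diagonal at 53 deg, which looks the shorter at about 263 mm against 270.

Call:
{"method": "servo_tool", "body": {"deltas": [[[5,0,0,20,0],[5,0,0,60,0],[5,10,40,80,1],[5,20,90,80,2.5],[5,32,140,80,4.2]]]}}

```text
time: 3.62
tool_pos: [0.5172, -0.094, 0.1162]
tool_rot: [-0.0, 0.991, 0.13, 0.0]
contact_force: [0.9, -1.1, -3.2]
gripper_width: 0.127
```

Call:
{"method": "servo_tool", "body": {"deltas": [[[5,13,50,0,1.7],[5,26,100,0,3.4],[5,34,140,0,5],[5,38,163,0,6.37],[5,38,163,0,6.37]]]}}

```text
time: 4.25
tool_pos: [0.5548, 0.069, 0.1156]
tool_rot: [-0.0, 0.895, 0.446, -0.0]
contact_force: [-0.5, -0.5, -3.9]
gripper_width: 0.125
```

Run:
```python
from h import *
save('side','s4.png',(220,110,400,245),4)
save('top','t4.png',(225,140,345,265),6)
s=state();print(s['tool_pos'],s['tool_rot'],s['gripper_width'],s['contact_force'],s['joint_pos'])
q=s['tool_rot'];print(np.degrees(2*np.arctan2(q[2],q[1])))
```

```text
[0.55479116 0.06727116 0.11564015] [-1.93547183e-05  8.95482156e-01  4.45097029e-01 -5.85238559e-04] 0.12543820568500305 [-1.16207983 -0.77037295 -2.80137935] [-1.22640597e-02  1.92921681e-02  1.88152354e+00 -5.27633496e-04
  1.24183632e+00  6.36137595e-01]
52.85910338239231
```

View pics/s4.png

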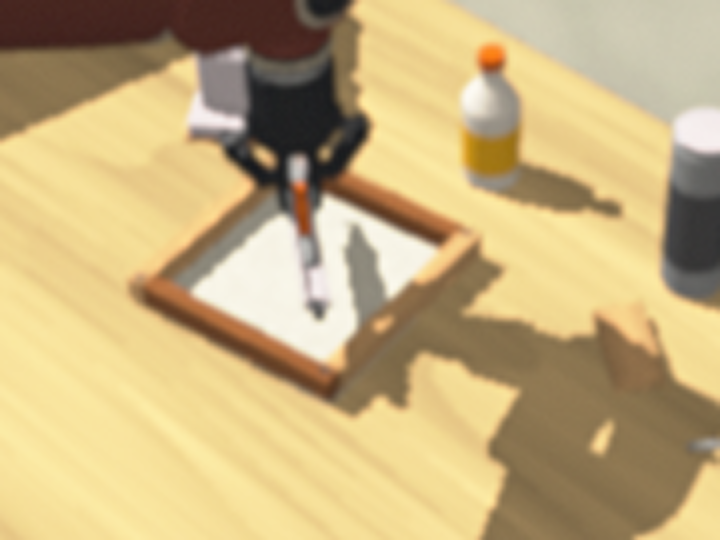

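View pics/t4.png

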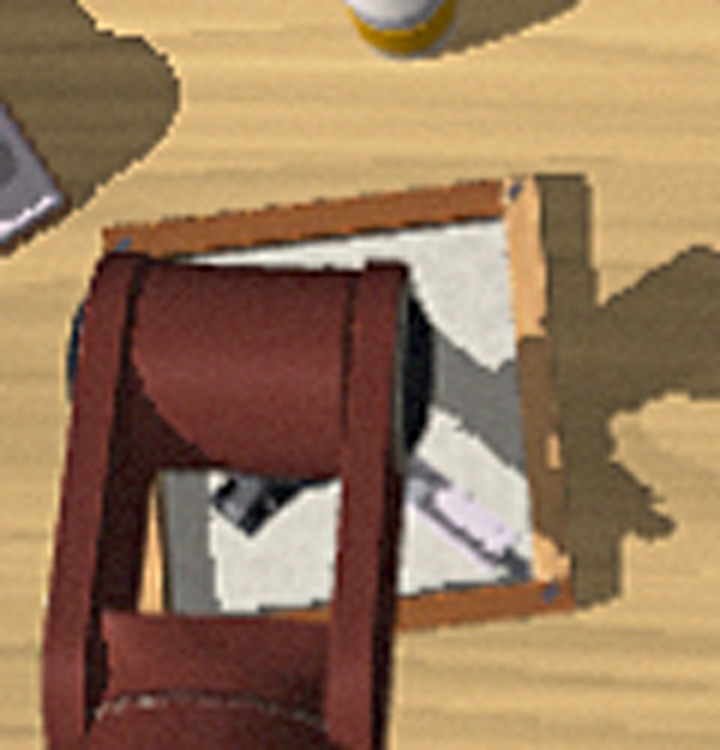

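The carried rule is visible in both views: heel at side-crop (319,310) and top-crop (520,562). I'll triangulate the heel.

Run:
```python
from h import *
u=np.array([np.cos(np.radians(52.86)),np.sin(np.radians(52.86))])
tcp=np.array([.5548,.0673])
for h in(.1117,):
  P=np.r_[tcp-u*h,.0769+.008]; print('pred heel',P,(proj('side',P)-[220,110]+.5)*4-.5,(proj('top',P)-[225,140]+.5)*6-.5)
from scipy.optimize import least_squares
obs_s=np.array([319,309]);obs_t=np.array([520,562])
f=lambda P:np.r_[((proj('side',P)[0]-[220,110]+.5)*4-.5-obs_s)/4,((proj('top',P)[0]-[225,140]+.5)*6-.5-obs_t)/6]
r=least_squares(f,[.49,-.02,.08]);print(r.x,r.fun)
# box corners top inside from side: project estimates
co=np.array([[.6433,.182,.034],[.6689,-.0065,.034],[.4849,-.028,.034],[.456,.1599,.034]])
print((proj('side',co)-[220,110]+.5)*4-.5)
show('raw_side1.png','c_sbox.png',(270,140,350,205),9)
show('raw_s4.png','c_sbox4.png',(250,145,345,212),8)
```

```text
pred heel [ 0.48735949 -0.02174306  0.0849    ] [[319.68627899 312.4753403 ]] [[520.75940365 571.69021742]]
[ 0.49094391 -0.02023391  0.08545946] [ 0.60174119 -0.0295602  -0.36375432  0.37309089]
[[288.05767178 156.59205605]
 [452.81452413 236.28545471]
 [325.87179472 358.45608991]
 [155.51879338 271.5799502 ]]
```

View pics/c_sbox4.png

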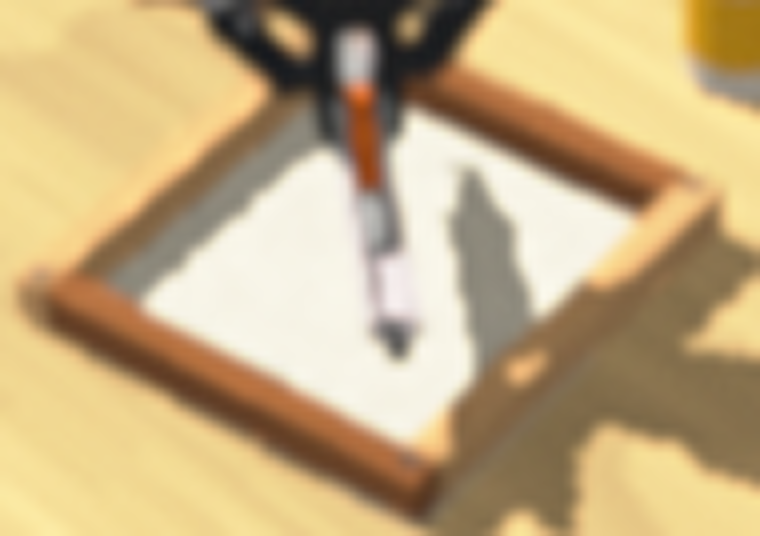

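Call:
{"method": "servo_tool", "body": {"deltas": [[[5,2,2.5,-25,0.02],[5,2,2.5,-50,0.02],[5,2,2.5,-60,0.02],[5,2,2.5,-66,0.02]]]}}

```text
time: 4.85
tool_pos: [0.5572, 0.0693, 0.0498]
tool_rot: [-0.0, 0.895, 0.446, -0.0]
contact_force: [-0.3, 0.3, -3.3]
gripper_width: 0.129
```

Run:
```python
from h import *
save('side','s5.png',(250,145,345,212),8)
s=state();print(s['tool_pos'],s['tool_rot'],s['contact_force'],s['ft_torque'])
```

```text
[0.55710584 0.06940739 0.04943997] [-1.35496085e-04  8.95026049e-01  4.46013735e-01 -3.17696661e-04] [-1.63981033 -0.47479769 -3.28196311] [0.03365659 0.04219416 0.00316784]
```

View pics/s5.png

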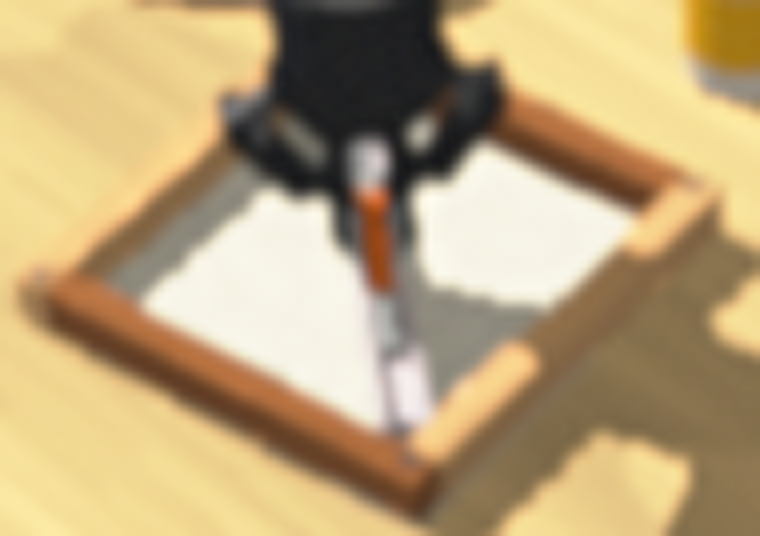

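The heel is down at the near corner, inside the walls. I'll set the rule on the panel.

Call:
{"method": "servo_tool", "body": {"deltas": [[[5,0,0,-3,0],[5,0,0,-5,0],[5,0,0,-6,0],[5,0,0,-6,0]]]}}

```text
time: 5.4
tool_pos: [0.5578, 0.0701, 0.0447]
tool_rot: [0.0, 0.895, 0.447, 0.0]
contact_force: [-0.6, -0.2, -1.2]
gripper_width: 0.126
```

Call:
{"method": "servo_tool", "body": {"deltas": [[[5,-0.6,-0.8,-0.8,0],[5,-1.2,-1.6,-0.8,0],[5,-1.8,-2.4,-0.8,0],[5,-1.8,-2.4,-0.8,0]]]}}

```text
time: 5.9
tool_pos: [0.5563, 0.068, 0.0447]
tool_rot: [-0.0, 0.895, 0.447, 0.001]
contact_force: [-2.1, 2.4, 5.9]
gripper_width: 0.125
```

Call:
{"method": "servo_tool", "body": {"deltas": [[[5,-0.6,-0.8,0,0],[5,-1.2,-1.6,0,0],[5,-1.2,-1.6,0,0]]]}}

```text
time: 6.28
tool_pos: [0.5555, 0.0668, 0.0447]
tool_rot: [-0.0, 0.895, 0.446, 0.002]
contact_force: [-0.8, 4.3, 5.4]
gripper_width: 0.128
```

Call:
{"method": "servo_tool", "body": {"deltas": [[[5,-0.8,0.6,0,0],[5,-1.6,0.6,0,0],[5,-1.8,0.3,0,0]]]}}

```text
time: 6.65
tool_pos: [0.5545, 0.0663, 0.0447]
tool_rot: [0.001, 0.895, 0.447, 0.002]
contact_force: [3.6, 3.6, 4.7]
gripper_width: 0.127
```

The heel is home: about 5 N along the rule and roughly none sideways. Now I draw the tongue.

Call:
{"method": "servo_tool", "body": {"deltas": [[[5,4,5.3,0,0],[5,9,12,0,0],[5,14,18.7,0,0],[5,17.5,23.3,0,0],[5,17.5,23.3,0,0]]]}}

```text
time: 7.28
tool_pos: [0.5715, 0.089, 0.0447]
tool_rot: [0.001, 0.895, 0.447, 0.001]
contact_force: [0.4, 0.2, 8.2]
gripper_width: 0.13
```

Call:
{"method": "servo_tool", "body": {"deltas": [[[5,0.6,0.8,0,0],[5,1.2,1.6,0,0],[5,1.8,2.4,0,0],[5,1.8,2.4,0,0]]]}}

```text
time: 7.78
tool_pos: [0.5731, 0.091, 0.0447]
tool_rot: [0.001, 0.895, 0.447, 0.001]
contact_force: [0.5, -1.9, 8.2]
gripper_width: 0.129
```

Call:
{"method": "servo_tool", "body": {"deltas": [[[5,0.6,0.8,0,0],[5,1.2,1.6,0,0],[5,1.2,1.6,0,0]]]}}

```text
time: 8.15
tool_pos: [0.5737, 0.0918, 0.0447]
tool_rot: [0.002, 0.895, 0.447, -0.001]
contact_force: [-0.5, -4.0, 9.9]
gripper_width: 0.126
```

Call:
{"method": "servo_tool", "body": {"deltas": [[[5,0.6,0,0,0],[5,1.2,0,0,0],[5,1.5,0.4,0,0],[5,1.5,0.4,0,0]]]}}

```text
time: 8.65
tool_pos: [0.5739, 0.0919, 0.0446]
tool_rot: [0.001, 0.895, 0.447, -0.002]
contact_force: [-7.3, -5.6, 14.6]
gripper_width: 0.128
```

Call:
{"method": "servo_tool", "body": {"deltas": [[[5,0,0,0.4,0],[5,0,0,0.4,0],[5,0,0,0.4,0],[5,0,0,0.4,0]]]}}

```text
time: 9.15
tool_pos: [0.5739, 0.0919, 0.0447]
tool_rot: [0.001, 0.895, 0.447, -0.002]
contact_force: [-5.0, -4.7, 11.8]
gripper_width: 0.127
```

Run:
```python
from h import *
save('side','s6.png',(250,135,350,210),8)
save('top','t6.png',(225,140,345,265),6)
s=state();print(s['time'],s['tool_pos'],s['tool_rot'],s['contact_force'],s['ft_torque'])
```

```text
9.25 [0.57388245 0.09190073 0.04464282] [ 0.00119375  0.89472873  0.4466029  -0.00221902] [-4.80951552 -5.55596527 11.98894409] [-0.54535481  0.69409194 -0.10861184]
```

View pics/s6.png

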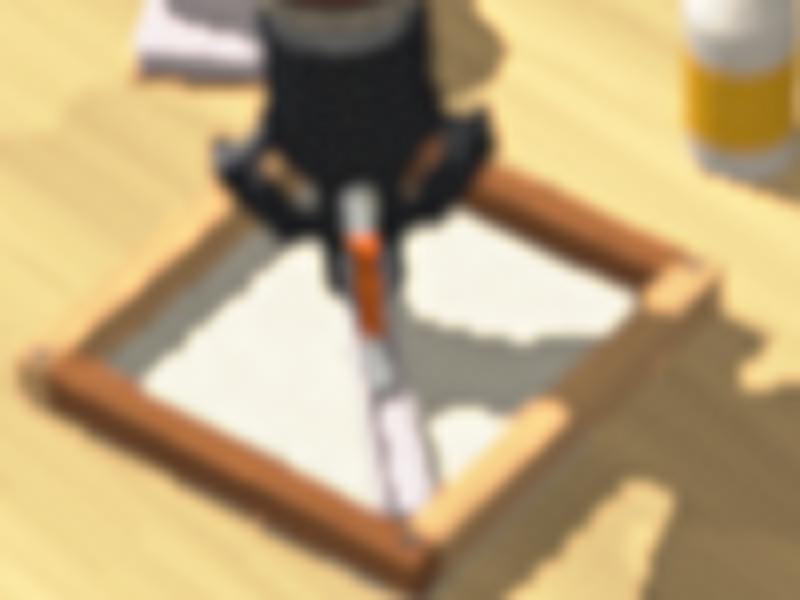

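View pics/t6.png

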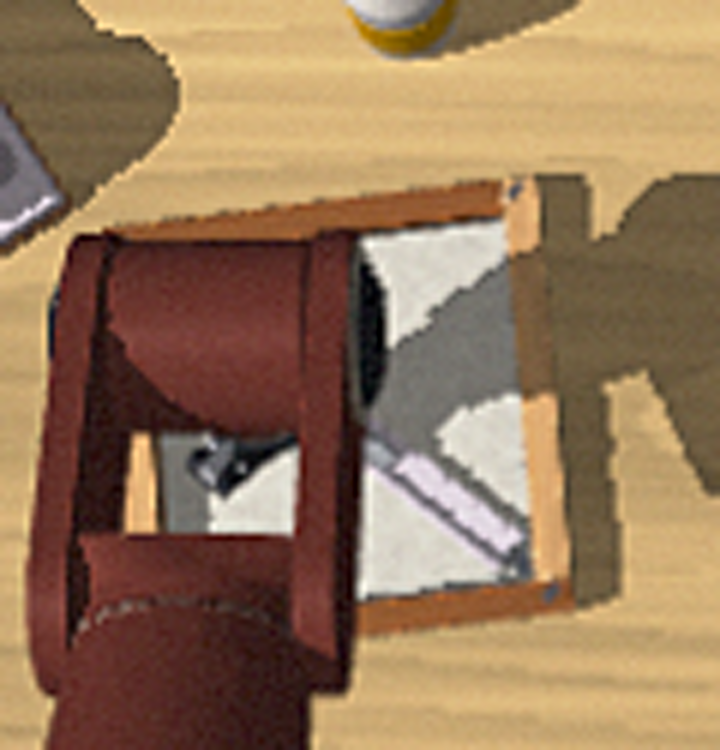

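Both noses are home in the first diagonal. The tip took about 7 N for around a second, and the tongue travel was about 32 mm, so the reading is about 247 mm. Now I retract the tongue and lift.

Call:
{"method": "servo_tool", "body": {"deltas": [[[5,-4,-5,0.4,0],[5,-9,-11.5,0.4,0],[5,-14,-18,0.4,0],[5,-18.5,-24,0.4,0],[5,-18.5,-24,0.4,0]]]}}

```text
time: 9.88
tool_pos: [0.5563, 0.0687, 0.0447]
tool_rot: [0.001, 0.895, 0.446, -0.0]
contact_force: [1.0, -2.8, 5.2]
gripper_width: 0.126
```

Call:
{"method": "servo_tool", "body": {"deltas": [[[5,-0.6,-0.8,0,0],[5,-1.2,-1.6,0,0],[5,-1.2,-1.6,0,0]]]}}

```text
time: 10.25
tool_pos: [0.5554, 0.0674, 0.0447]
tool_rot: [0.001, 0.895, 0.447, 0.0]
contact_force: [1.2, -1.9, 5.4]
gripper_width: 0.128
```

Call:
{"method": "servo_tool", "body": {"deltas": [[[5,-0.6,-0.8,0,0],[5,-1.2,-1.6,0,0],[5,-1.2,-1.6,0,0]]]}}

```text
time: 10.62
tool_pos: [0.5545, 0.0663, 0.0447]
tool_rot: [0.001, 0.895, 0.447, 0.001]
contact_force: [3.7, -0.2, 4.1]
gripper_width: 0.129
```

Call:
{"method": "servo_tool", "body": {"deltas": [[[5,0.6,0.8,3,0],[5,0.6,0.8,30,0],[5,0,5,65,0],[5,-1,10,70,-1.7],[5,-2,14,70,-3.4]]]}}

```text
time: 11.25
tool_pos: [0.5495, 0.0808, 0.1124]
tool_rot: [-0.0, 0.96, 0.278, -0.003]
contact_force: [-0.1, 0.5, -2.6]
gripper_width: 0.125
```

Call:
{"method": "servo_tool", "body": {"deltas": [[[5,-0.5,3,0,-1.7],[5,-1,5,0,-3.4],[5,-1.5,8,0,-5.1],[5,-1.5,8,0,-6.8],[5,-1.5,8,0,-8.5]]]}}

```text
time: 11.88
tool_pos: [0.5472, 0.0886, 0.111]
tool_rot: [0.001, 0.987, -0.162, -0.004]
contact_force: [-0.2, 0.7, -3.4]
gripper_width: 0.124
```

Call:
{"method": "servo_tool", "body": {"deltas": [[[5,0,0,0,-1.7],[5,0,0,0,-3.28],[5,0,0,0,-3.28],[5,0,0,0,-3.28]]]}}

```text
time: 12.38
tool_pos: [0.5488, 0.0887, 0.1126]
tool_rot: [0.001, 0.946, -0.325, -0.002]
contact_force: [0.4, -0.3, -2.8]
gripper_width: 0.126
```

Run:
```python
from h import *
save('side','s7.png',(240,120,360,210),6)
save('top','t7.png',(225,140,345,265),6)
s=state();print(s['time'],s['tool_pos'],s['contact_force'])
q=s['tool_rot'];print(np.degrees(2*np.arctan2(q[2],q[1])))
```

```text
12.475 [0.54950281 0.08874036 0.11337234] [ 0.21367313 -0.27289867 -3.95301149]
-37.94665976704101
```

View pics/s7.png

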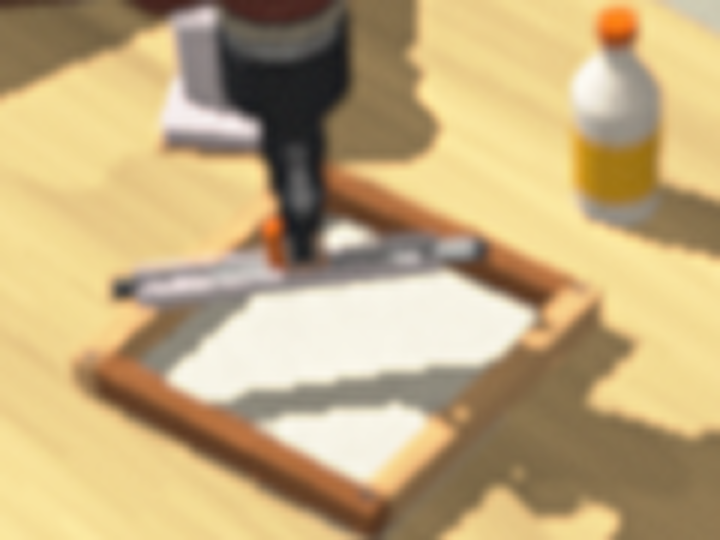

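View pics/t7.png

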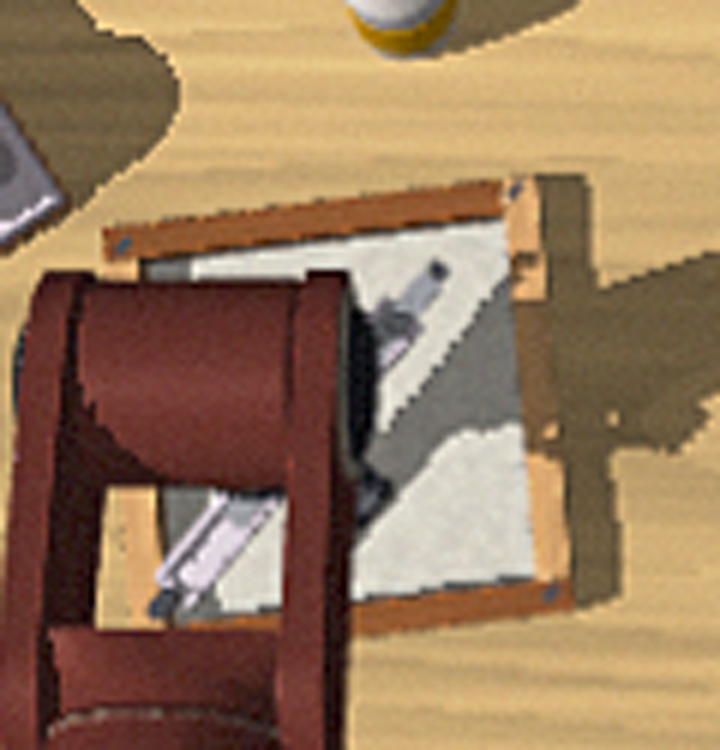

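The heel is at side-crop (124,287) and top-crop (162,604), the tip at (478,247) and (438,268).

Run:
```python
from h import *
from scipy.optimize import least_squares
def tri(s,t):
  f=lambda P:np.r_[((proj('side',P)[0]-[240,120]+.5)*6-.5-s)/6,((proj('top',P)[0]-[225,140]+.5)*6-.5-t)/6]
  r=least_squares(f,[.5,.1,.08]);print(r.x.round(4),r.fun.round(2));return r.x
h=tri([124,287],[162,604]);t=tri([478,247],[438,268])
d=t-h;print(np.linalg.norm(d),np.degrees(np.arctan2(d[1],d[0])),(h+d/np.linalg.norm(d)*.105))
tcp=np.array([.5495,.0887]);u2=np.array([np.cos(np.radians(-37.95)),np.sin(np.radians(-37.95))])
for off in(1.7e-3,3.3e-3,4.8e-3): print('heel pred',tcp-(.105+off)*u2)
c=np.array([.5637,.0785]);print('home heel',c-.1304*u2,'rough cam',np.array([.5635,.0768])-.1304*u2)
```

```text
[0.4668 0.1545 0.0801] [ 0.13  0.   -0.08  0.08]
[0.6354 0.0248 0.0774] [ 0.69 -0.07 -0.4   0.42]
0.212721415444694 -37.573924254488695 [0.55005711 0.09051937 0.07876857]
heel pred [0.46536196 0.15431768]
heel pred [0.46410028 0.15530164]
heel pred [0.46291746 0.1562241 ]
home heel [0.46087338 0.15869255] rough cam [0.46067338 0.15699255]
```

Call:
{"method": "servo_tool", "body": {"deltas": [[[5,0,0,-30,0],[5,0,0,-55,0],[5,0,0,-64,0],[5,0,0,-67,0],[5,0,0,-68,0]]]}}

```text
time: 13.1
tool_pos: [0.5509, 0.0888, 0.047]
tool_rot: [-0.0, 0.945, -0.326, 0.001]
contact_force: [-0.8, 0.1, -4.0]
gripper_width: 0.124
```

Run:
```python
from h import *
save('side','s8.png',(240,120,360,210),6)
s=state();print(s['time'],s['tool_pos'],s['contact_force'])
```

```text
13.15 [0.55099286 0.08883582 0.04710741] [ 0.09164346 -0.82674089 -2.61188955]
```

View pics/s8.png

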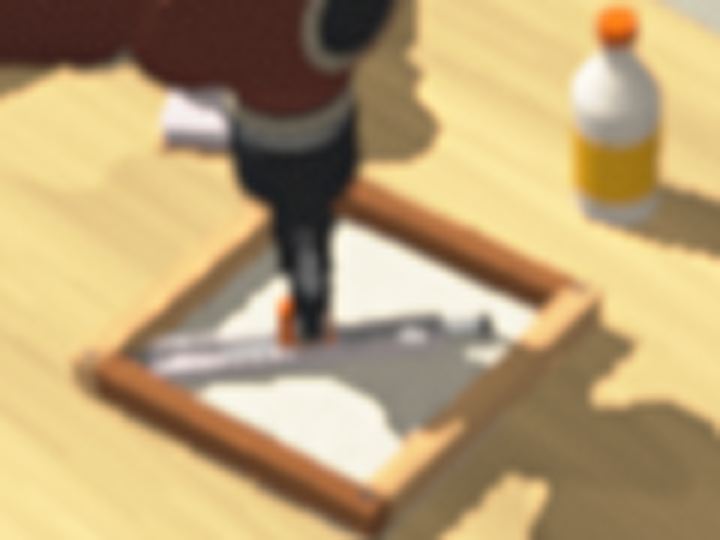

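The rule is inside the box with the heel at the far-left corner. I'll lower it the last 3 mm and push back along -u2.

Call:
{"method": "servo_tool", "body": {"deltas": [[[5,0,0,-2,0],[5,-0.8,0.6,-3.2,0],[5,-1.6,1.2,-3.2,0],[5,-2.4,1.8,-3.2,0],[5,-2.4,1.8,-3.2,0]]]}}

```text
time: 13.78
tool_pos: [0.5498, 0.09, 0.0447]
tool_rot: [-0.0, 0.945, -0.326, 0.002]
contact_force: [2.4, -4.8, 6.7]
gripper_width: 0.129
```

Call:
{"method": "servo_tool", "body": {"deltas": [[[5,-0.6,-0.3,0,0],[5,-1.2,-0.5,0,0],[5,-1.8,-0.6,0,0],[5,-1.8,-0.6,0,0]]]}}

```text
time: 14.28
tool_pos: [0.5484, 0.0902, 0.0447]
tool_rot: [-0.001, 0.945, -0.326, 0.003]
contact_force: [4.6, -1.7, 4.9]
gripper_width: 0.131
```

Call:
{"method": "servo_tool", "body": {"deltas": [[[5,-0.5,0.2,0,0],[5,-1,0.4,0,0],[5,-1,0.4,0,0]]]}}

```text
time: 14.65
tool_pos: [0.5477, 0.0904, 0.0447]
tool_rot: [-0.001, 0.945, -0.326, 0.003]
contact_force: [4.9, -2.2, 4.8]
gripper_width: 0.125
```

Call:
{"method": "servo_tool", "body": {"deltas": [[[5,-0.6,0.3,0,0],[5,-1.2,0.6,0,0],[5,-1.6,0.8,0,0],[5,-1.6,0.8,0,0]]]}}

```text
time: 15.15
tool_pos: [0.5466, 0.0904, 0.0447]
tool_rot: [-0.001, 0.945, -0.326, 0.004]
contact_force: [6.3, -5.2, 2.9]
gripper_width: 0.131
```

Call:
{"method": "servo_tool", "body": {"deltas": [[[5,-0.6,0,0,0],[5,-1.2,0,0,0],[5,-1.2,0,0,0]]]}}

```text
time: 15.52
tool_pos: [0.5455, 0.0903, 0.0448]
tool_rot: [-0.001, 0.945, -0.326, 0.004]
contact_force: [9.0, -4.5, 2.2]
gripper_width: 0.127
```

Run:
```python
from h import *
save('side','s9.png',(240,120,360,210),6)
save('top','t9.png',(225,140,345,265),6)
s=state();print(s['time'],s['tool_pos'],s['contact_force'],s['ft_torque'])
```

```text
15.625 [0.54548116 0.0902894  0.04478833] [ 7.54480122 -5.04644914  1.76568722] [-0.85862254 -1.18068123  0.0643077 ]
```

View pics/s9.png

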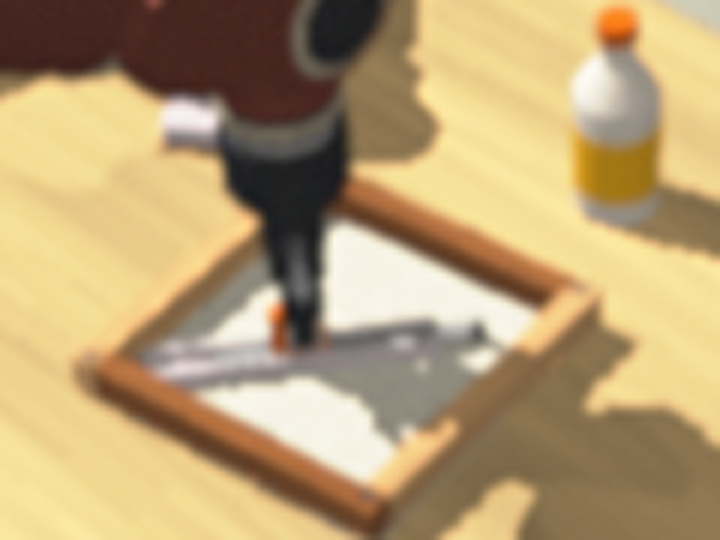

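View pics/t9.png

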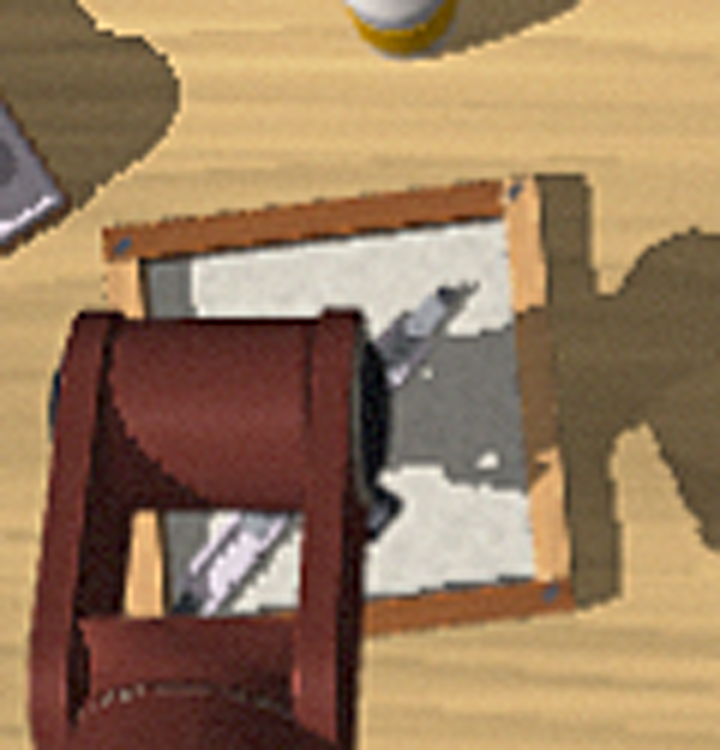

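Run:
```python
from h import *
f=lambda P:(proj('top',P)-[225,140]+.5)*6-.5
g=lambda P:(proj('side',P)-[240,120]+.5)*6-.5
print(f([[.4609,.158,.017],[.4609,.157,.017],[.456,.1599,.034],[.6689,-.0065,.034]]))
for z in(.016,):
  print('heel',unproj('top',(185.5)/6-.5+225,(604)/6-.5+140,z),'tip',unproj('top',(445)/6-.5+225,(292)/6-.5+140,z),'tipside',unproj('side',478/6-.5+240,330/6-.5+120,z))
show('raw_t9.png','c9.png',(245,180,315,250),10)
```

```text
[[177.20625179 615.64997076]
 [179.12765662 615.70232324]
 [167.16545729 625.37706818]
 [504.57748293 218.82161957]]
heel [0.46726298 0.15435332 0.016     ] tip [0.63276306 0.0246709  0.016     ] tipside [0.62664317 0.02234194 0.016     ]
```

View pics/c9.png

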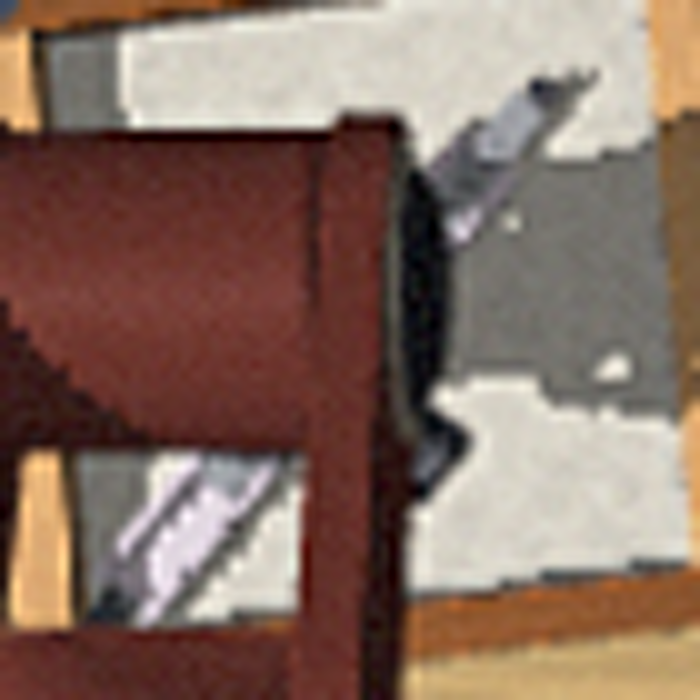

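The heel appears home: about 9 N along the rule, none sideways, and the tip position fits t=0. I draw the tongue out.

Call:
{"method": "servo_tool", "body": {"deltas": [[[5,6.5,-5,0,0],[5,13,-10,0,0],[5,20,-15.5,0,0],[5,27.6,-21.5,0,0],[5,27.6,-21.5,0,0]]]}}

```text
time: 16.25
tool_pos: [0.5716, 0.0699, 0.0447]
tool_rot: [-0.001, 0.945, -0.326, 0.001]
contact_force: [0.1, -0.6, 8.5]
gripper_width: 0.126
```

Call:
{"method": "servo_tool", "body": {"deltas": [[[5,0.8,-0.6,0,0],[5,1.6,-1.2,0,0],[5,2.4,-1.8,0,0],[5,3.2,-2.4,0,0],[5,3.2,-2.4,0,0]]]}}

```text
time: 16.88
tool_pos: [0.5742, 0.0679, 0.0447]
tool_rot: [-0.001, 0.945, -0.326, 0.001]
contact_force: [-0.6, 0.1, 7.4]
gripper_width: 0.129
```

Call:
{"method": "servo_tool", "body": {"deltas": [[[5,0.8,-0.6,0,0],[5,1.6,-1.2,0,0],[5,1.6,-1.2,0,0]]]}}

```text
time: 17.25
tool_pos: [0.5758, 0.0667, 0.0447]
tool_rot: [-0.001, 0.945, -0.326, 0.001]
contact_force: [0.8, 0.3, 8.4]
gripper_width: 0.127
```

Call:
{"method": "servo_tool", "body": {"deltas": [[[5,0.8,-0.6,0,0],[5,1.6,-1.2,0,0],[5,1.6,-1.2,0,0]]]}}

```text
time: 17.62
tool_pos: [0.5774, 0.0655, 0.0447]
tool_rot: [-0.001, 0.945, -0.326, 0.001]
contact_force: [-1.4, -1.0, 8.9]
gripper_width: 0.129
```

Call:
{"method": "servo_tool", "body": {"deltas": [[[5,0.8,-0.6,0,0],[5,1.6,-1.2,0,0],[5,1.6,-1.2,0,0]]]}}

```text
time: 18.0
tool_pos: [0.579, 0.0642, 0.0447]
tool_rot: [-0.001, 0.945, -0.326, 0.001]
contact_force: [0.2, -0.6, 9.2]
gripper_width: 0.127
```

Call:
{"method": "servo_tool", "body": {"deltas": [[[5,0.8,-0.6,0,0],[5,1.6,-1.2,0,0],[5,1.6,-1.2,0,0]]]}}

```text
time: 18.38
tool_pos: [0.5795, 0.0639, 0.0446]
tool_rot: [-0.001, 0.945, -0.326, -0.001]
contact_force: [-5.9, 3.7, 11.7]
gripper_width: 0.132
```

Contact came at about 7 N along the rule with almost none sideways. Travel is 43 mm, so the reading is about 258 mm. I hold it there.

Call:
{"method": "servo_tool", "body": {"deltas": [[[5,0.2,-0.2,0,0],[5,0.2,-0.2,0,0],[5,0.2,-0.2,0,0],[5,0.2,-0.2,0,0]]]}}

```text
time: 18.88
tool_pos: [0.5795, 0.0639, 0.0446]
tool_rot: [-0.001, 0.945, -0.326, -0.001]
contact_force: [-6.3, 3.3, 13.4]
gripper_width: 0.124
```

Run:
```python
from h import *
save('side','s10.png',(240,120,360,210),6)
save('top','t10.png',(225,140,345,265),6)
s=state();print(s['time'],s['tool_pos'],s['contact_force'],s['ft_torque'])
```

```text
18.975 [0.57946011 0.06385327 0.04462103] [-4.78234943  2.97944767 13.32599785] [0.19783668 0.66851805 0.07960484]
```

View pics/s10.png

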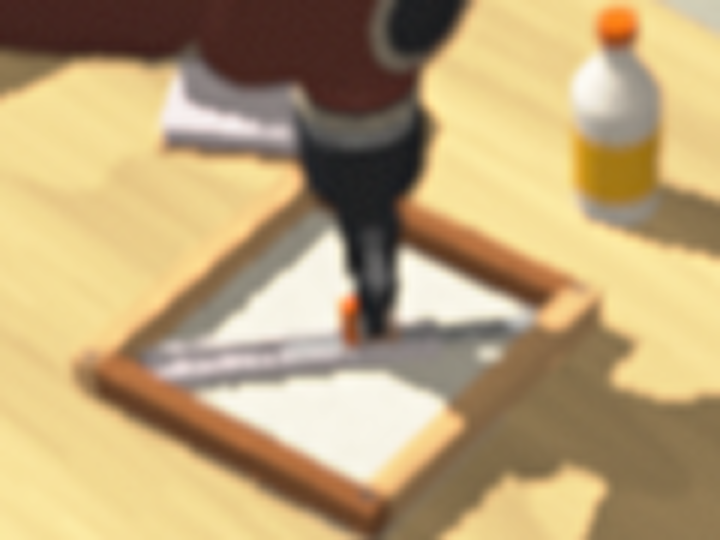

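View pics/t10.png

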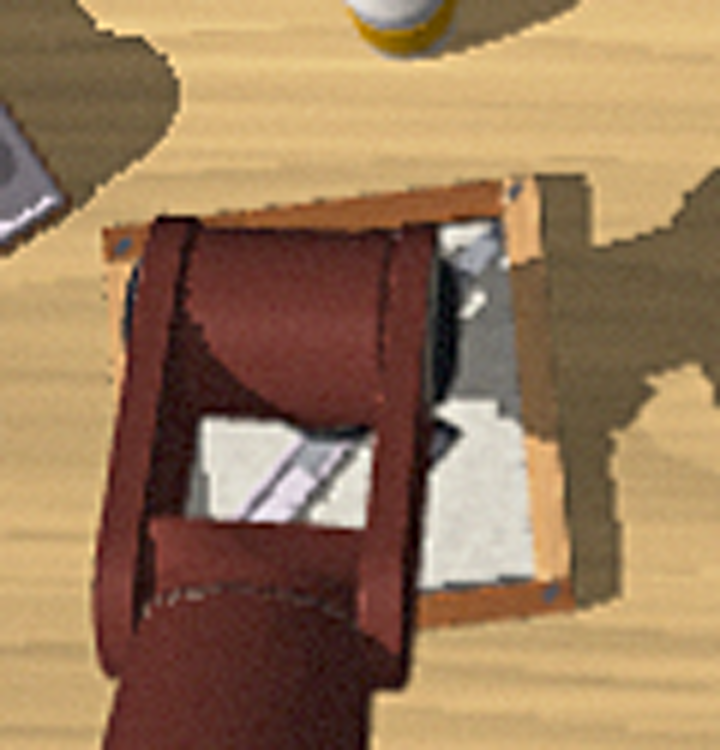

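The tip is in the far corner near top-crop (497,235). I ease the load, then open and rise.

Call:
{"method": "servo_tool", "body": {"deltas": [[[5,-0.6,0.4,0.5,0],[5,-0.6,0.4,0.8,0],[30,-0.6,0.4,0.8,0],[40,-0.6,0.4,0.8,0],[40,-0.6,0.4,0.8,0]]]}}

```text
time: 19.6
tool_pos: [0.5783, 0.0627, 0.0429]
tool_rot: [0.0, 0.945, -0.326, -0.001]
contact_force: [-0.2, -0.1, 0.0]
gripper_width: 0.468
```

Call:
{"method": "servo_tool", "body": {"deltas": [[[40,0,0,15,0],[40,0,0,60,0],[40,0,0,110,0],[40,0,0,150,0],[40,0,0,150,0]]]}}

```text
time: 20.23
tool_pos: [0.5818, 0.0627, 0.2001]
tool_rot: [-0.002, 0.945, -0.326, 0.005]
contact_force: [0.2, -0.2, -0.7]
gripper_width: 0.465
```

Call:
{"method": "servo_tool", "body": {"deltas": [[[40,-60,0,10,0],[40,-120,-60,20,0],[40,-150,-120,30,0],[40,-150,-180,30,0],[40,-150,-240,30,0]]]}}

```text
time: 20.85
tool_pos: [0.4286, -0.1594, 0.2234]
tool_rot: [-0.0, 0.945, -0.326, 0.0]
contact_force: [-0.1, -0.7, 0.1]
gripper_width: 0.469
```

Run:
```python
from h import *
save('side','s11.png',(250,135,350,210),8)
save('top','t11.png',(240,165,330,255),8)
s=state();print(s['time'],s['tool_pos'],s['contact_force'])
```

```text
20.95 [ 0.42851153 -0.16264381  0.22319445] [-0.50501195  0.66226658 -0.47177879]
```

View pics/s11.png

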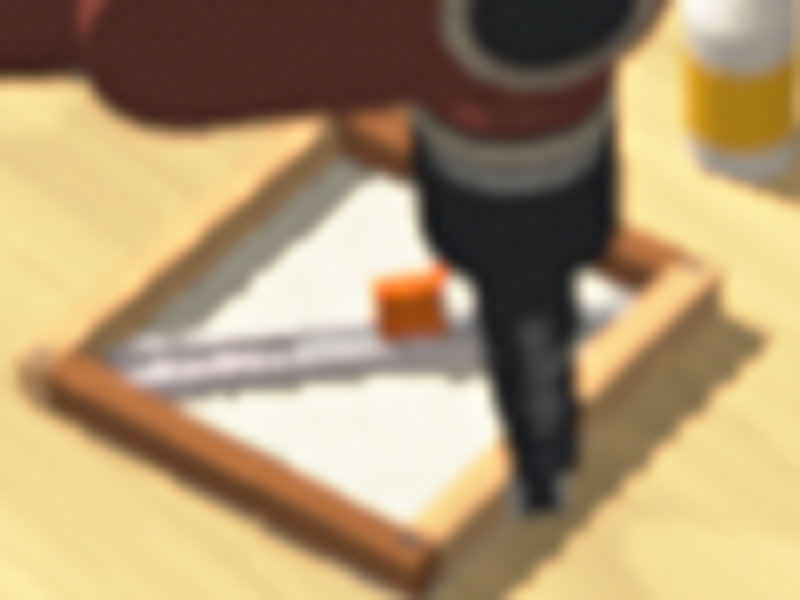

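View pics/t11.png

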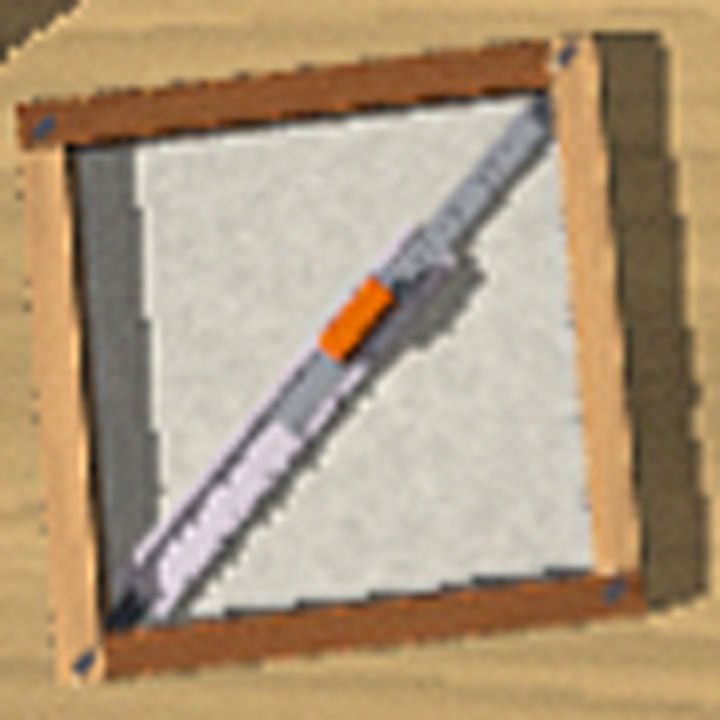

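Run:
```python
from h import *
C=lambda u,v,z:unproj('top',(u+.5)/8-.5+240,(v+.5)/8-.5+165,z)
k=C(357,320,.050)
ll=C(103,634,.034);ur=C(553,92,.034);ul=C(65,147,.034);lr=C(596,571,.034)
for a in(k,ll,ur,ul,lr):print(a.round(4))
u=(ur-ll)/np.linalg.norm(ur-ll);print(np.linalg.norm(ur-ll),np.linalg.norm(ul-lr),'knob from LL',(k-ll)@u,'to UR',(ur-k)@u)
show('raw_t11.png','c11a.png',(245,225,275,255),20)
show('raw_t11.png','c11b.png',(290,165,320,195),20)
im=np.hstack([cv2.imread('pics/c11a.png'),cv2.imread('pics/c11b.png')]);cv2.imwrite('pics/c11.png',cv2.resize(im,(800,400)))
```

```text
[0.5774 0.0646 0.05  ]
[0.456  0.1599 0.034 ]
[ 0.6689 -0.0065  0.034 ]
[0.6433 0.182  0.034 ]
[ 0.4849 -0.028   0.034 ]
0.27022009462394186 0.2630683049070779 knob from LL 0.15432192482524332 to UR 0.11589816979869849
```

View pics/c11.png

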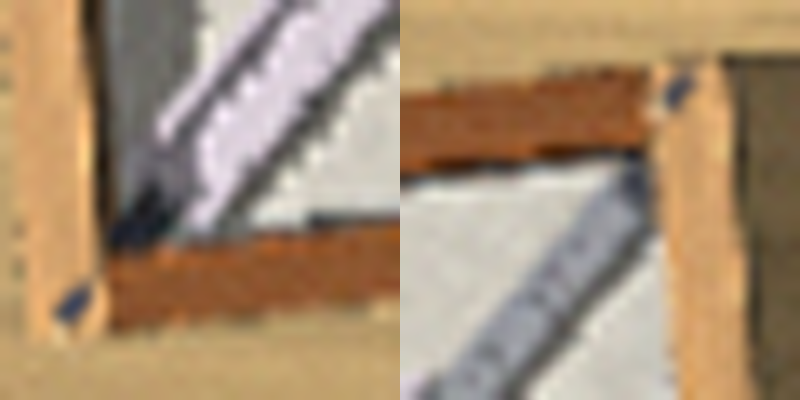

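Both noses sit in the corners of the longer diagonal. The picture puts the knob 154 mm from one corner and 116 mm from the other, so t is about 42-43 mm. The rule is released and the arm is clear, so I hand in.

Call:
{"method": "servo_tool", "body": {"deltas": [[[40,0,-40,0,0],[40,0,-40,0,0],[40,0,-40,0,0]]]}}

```text
time: 21.32
tool_pos: [0.4296, -0.1971, 0.2227]
tool_rot: [-0.0, 0.945, -0.326, -0.001]
contact_force: [0.8, 0.5, 0.3]
gripper_width: 0.467
```

Run:
```python
from h import *
s=state();print(s['time'],s['contact_force']);print(job_done())
```

```text
21.325 [0.84808194 0.51941352 0.32758651]
the job is handed in; nothing more can be done
None
```

The rule measured the shorter diagonal first, then the longer one, and is left lying opened out corner to corner in the longer. I handed the job in at about 21.3 s; it gives no verdict.

| Diagonal | Tongue drawn | Reading | Push felt at the tool, along the rule | Approx. inside diagonal |
|---|---|---|---|---|
| Shorter (heading about 53°) | 32 mm | 247 mm | 7–9 N for 0.5 s or more | 261 mm |
| Longer (heading about −38°) | 43 mm | 258 mm | 6–7 N for about 0.5 s | 272 mm |

- **Out of square:** the two diagonals differ by about 11 mm by the rule. The pictures alone gave only 7 mm (263 and 270 mm), but they agree on which is longer.
- **Final check:** the last top view shows both noses in their corners. The knob's position there gives a tongue value of about 42–43 mm, matching the 43 mm drawn.
- **Limits of the checks:** the forces are what the wrist felt, not the contact force at the tip itself. In the shorter diagonal the arm hid the tip, so I judged it home from the forces and the travel.
- **Bench:** the gripper is open and clear. I saw nothing touch the bystanders, but I did not measure their positions again at the end.

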